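# Clamp the strip and hold the sprung length stop at its mark

## Robot

A 7-joint arm with a two-finger parallel gripper is mounted at the origin on the work surface. World frame = base frame: x ahead of the robot, y to its left, z up, the work surface at z = 0. Lengths are in m, angles in degrees, forces in N, time in s.
With the tool pointing down it reaches from about 0.4 to 0.85 m from the base axis. Payload 10.4 kg.
Tool frame: the origin (TCP) lies at the very end of the fingers, on their centre line; the grasp point (between the pads) lies 19 mm behind it (env.pinch_z is the distance from the TCP to the grasp point, in m); z points along the fingers, y is the line along which they close (so a half turn about z gives the same grasp; the last joint's range is limited). The gripper opens to 87 mm and grips with 3 to 60 N. Pads are 19 mm wide; open, the fingers measure 117 mm over their backs; the gripper's body (75 mm by 190 mm) begins 51 mm behind the grasp point.
Start: joints at [63.048, 19.034, -3.707, 83.658, 1.238, 77.344, -5.071], TCP at [0.271, -0.563, 0.223] pointing down, gripper open.
Joint ranges: [-148.97, 148.97], [-28.65, 121.19], [-84.17, 76.75], [9.2, 138.47], [-72.65, 252.65], [3.7, 117.97], [-149.18, 149.18]. Speed limits (degrees/s): [127.2, 127.2, 159.86, 159.86, 180, 180, 180].

## Interface

Orientations are given as [roll, pitch, yaw] about the fixed x, y, z axes, in that order (R = Rz(yaw) Ry(pitch) Rx(roll)).
In Python, from bench import env, eyes gives the robot as it stands.
- The arm moves only by the tool move_arm, never from a script. Its argument "moves" is a list that holds one entry, the list of rows, each a list of 7 numbers: the turn, a rotation vector about the world's x, y, z in degrees, then the shift along the world's x, y, z in cm, then the closure in counts, from 0 (fully open) to 255 (shut). In form: [[[rx, ry, rz, dx, dy, dz, jaw], ...]]. A call has 1 to 20 rows; each row shifts and turns the commanded pose from where the row before left it; what a row does not reach is not made up. A row lasts 1/10 s, in which the tool goes at most 50 mm and 8.59 degrees, less where a joint would pass 70% of its speed; a pose out of reach is approached as far as the arm can. A call with a gripper value outside its range is refused whole. The fingers move at their own pace and stop on an object; "force" is the grip in N (left out, the last holds). Time passes only in rows, so rows that do not move let the fingers close. It gives the time, the measured TCP pose, the force, the opening and the grip force at its end, in the units of the state.
- env.sense(): the state, without advancing time (a new reading comes with each control period).
- eyes.grab_frame(name): name is "scene" or "side" or "wrist"; returns (picture, depth): 420x560x3 uint8, red, green, blue; 420x560 float32, m along the optical axis (not along the pixel's ray), 0 where there is no reading.
- eyes.camera_model(name): a dict with "fovy" (degrees; the focal length in pixels is half the picture's height over the tangent of half this angle, whatever the lens; pixels are square), "cx", "cy" (the principal point, pixels), "camera_from_world" (4x4, takes a point from world to camera coordinates); the wrist camera has in their place "T_tool_cam" (4x4, takes a point from camera to tool coordinates, whose origin is the TCP and whose axes are the flange's). Camera axes: x right, y up, looking along -z (the intrinsics and any distortion apply to the point x, -y, -z); pixel columns grow to the right and rows downward; lengths in m; the calibration is good to about 2 mm. A picture is of the moment at which its call begins: read the wrist's pose just before it. camera_model takes no time and is no camera call.
- env.sign_off(): hands the job in; it is judged then, once.
Trained networks look in the newest picture that a camera, given by its name, has taken for a name from the list of things; names that differ only in an ending like _2 or _b are one class to them, and where a whole thing is asked for, a point or a joint stands for the part that bears it (a point fixed in the world has none). Each returns a list of dicts, best first, with "p" (0 to 1); they miss things now and then, are a little off and sometimes report something else, mostly with a low value. They report only what shows in the picture. A call takes as long as a camera call.
- eyes.spot_in(label, camera): "at" ([x, y, z] in m, in world coordinates, good to about 4 mm: the middle of the surface that is visible of it).
- eyes.silhouettes(label, camera): "mask" (420x560 bool, what is visible of it).
- eyes.pinpoint(label, camera): "at" ([x, y, z] in m, in world coordinates, good to about 4 mm: a listed point, or the origin of a listed thing).
The state is a dict: "time_s": time; "joint_positions": joint angles; "joint_velocities": joint speeds; "effort": joint torques, N m; "ee_pos": TCP position; "tool_rot": TCP orientation; "contact_force": force on the tool from outside, world axes, zero at the start; "wrist_torque": the same for the moment, N m; "width": finger opening in m; "gripper_force": force on a finger pad.
Only numpy, scipy, OpenCV 4.12 (cv2) and the standard library are available. Lean on these libraries where they do the work, as an engineer would, in place of code of your own. Each camera call takes 0.05 s, during which the arm holds its last target. There are 200 camera calls.

## Task

On the cut-off jig, crank the red hold-down clamp clockwise until its foot presses firmly on the pine strip, going round until the crank comes up against its stop or nearly so. Then take the sprung stop rod by its orange grip and pull it out until its pointer lines up with the red marker on the yellow rule, and finish holding it there, still gripped, so that the cut can be pencilled. Do not shift the strip, and leave the pencil, the offcut, the try square, the glue bottle and the smaller saw blade where they are.

Things in the scene. Friction and masses are not known exactly. Their poses are not given: they have to be found in the camera images.
- jig: cut-off jig, fixed: grey board 230 x 420 x 12 mm. Origin on the table under it (board x -125 to 105, y -210 to 210 mm in this frame). In this frame, mm: black fence x -18 to -2, y -35 to 200, top at height 48; red clamp column x -38, y 120, its arm over the strip, top at 94; upright black mitre handle 30 across at x -88, y 30, top at 67; yellow rule x 70 to 100, y -205 to -45
- tube_mouth (a point): brass-collared mouth of the fixed aluminium tube that the stop rod slides out of: on the tube's axis, 40 mm above the table, at jig frame x -45, y -50 mm; the tube runs along the jig's y from there to y +65 mm, its top at 52 mm
- crank_axis (a point): point on the vertical axis of the clamp's crank (jig frame x 25, y 120 mm), 141 mm above the table, level with the middle of the crank's knob
- knob_mid (a point): middle of the crank's upright black knob: 18 mm across, 42 mm tall (117 to 159 mm above the table), 40 mm from the crank's axis. It spins freely on its pin, so it can be gripped from above and led round in a level circle without turning the gripper. The steel crank arm below it has its top at 116 mm
- crank (a joint): turn of the crank in rad, growing clockwise seen from above (0 = clamp at its highest; the start varies from 0 to 3). Each rad lowers the clamp's foot 1.91 mm. It meets the strip at about 7.3 rad, then a spring in the foot is pressed (5 N per mm) up to an end stop at 9.4 rad. Turning takes 3 to 5 N at the knob; it stays where it is left
- foot: round black rubber foot of the clamp, 32 mm across, origin at the centre of its underside, right under the crank's axis
- strip: pale pine strip 45 (x) x 400 (y) x 20 mm lying on the jig's board along the fence, loose; origin at the centre of its underside, y along its length
- rod (a joint): how far the telescoping stop rod is pulled out, in m: 0 = home, at most 0.13. It slides straight along the jig frame's -y. An inner spring pulls it home, 3.2 N at 0 plus 80 N per m (8 to 12 N at the mark), so it slides back when let go
- grip_mid (a point): where to hold the rod: in the upper part of its upright orange grip, on its centre line, 78 mm above the table. The grip is 26 (x) x 20 (y) mm, its sides along the jig's axes, its top 97 mm above the table (19 mm above this point); when home it stands at jig frame x -45, y -85 mm, and moves to -y with the rod. What stands near it is below 56 mm
- tip (a point): red-ended tip of the thin steel pointer bar that runs from the grip across the strip (jig frame x +67 mm, 42 mm above the table); same y in the jig frame as the grip's centre line
- mark: red marker on the yellow rule, fixed: 5 mm wide (y), 26 mm long (x), 12 mm tall; origin at its underside, mid-width; axes as the jig's. It stands 60 to 110 mm along -y from the pointer's home place
- pencil: flat green carpenter's pencil, 120 x 14 x 8 mm, lying on the jig's board; bystander
- offcut: brown wood offcut, 40 x 70 x 20 mm, lying on the jig's board; bystander
- blade_small: saw blade lying flat, 195 mm across, 3 mm thick; bystander
- square: try square, wooden stock and steel blade, about 180 x 130 mm, lying flat; bystander
- glue: white glue bottle, 56 mm across, 150 mm tall, standing; bystander

How it is judged (in metres and radians):
On the way, in this order (a step that is already met when the one before it is completed fails the run):
1. the clamp's foot presses on the strip with more than 8 N, the stop rod still home (contact force between foot and strip above 8 N and value of joint rod below 0.02 m), for 0.3 s.
2. the rod is held by its grip with the pointer at the marker (y of tip in the frame of mark between -0.005 and 0.005 m and contact force between the fingers and rod above 3 N), for 0.3 s.
At the end, for the whole second after the job is handed in: The foot presses the strip with more than 8 N, the strip is within 15 mm of where it was, and the robot's fingers hold the orange grip (more than 3 N) with the pointer at rest within 5 mm of the marker, measured along the rule (all of step 2 and contact force between foot and strip above 8 N and velocity of joint rod between -0.01 and 0.01 m/s and distance of strip from where it was at the start of the episode below 0.015 m); the arm keeps its last pose, push and grip.
It fails at once if the strip is shifted by more than 15 mm (distance of strip from where it was at the start of the episode above 0.015 m).
It fails at once if a bystander (pencil, offcut, small saw blade, square or glue bottle) is moved by more than 30 mm (distance of any of pencil, offcut, blade_small, square, glue from where it was at the start of the episode above 0.03 m).
It also fails if it takes over 54 s, if anything falls off the work surface, if the arm or the gripper's body presses on something with over 40 N, if the wrist force passes 120 N, or if a joint passes its speed limit or range.

## Working session

There is one attempt and no reset: what is moved stays moved. The work goes in short steps, Python scripts to look and compute and a tool call to move; the robot and the scene stay as the last step left them, time stands still between calls to the robot, and variables do not carry over. Pictures are saved under pics/ and viewed, at most 10 in all, crops included, and the job is handed in when it is done.

Besides the shell and the picture viewer there is one more tool, called after "Request:" as name(argument=value, ...) on one line, values as JSON. move_arm: Moves the arm, as the interface text tells. Its arguments: {"type":"object","properties":{"moves":{"type":"array","items":{"type":"array","items":{"type":"array","items":{"type":"number"}}}},"force":{"type":"number"}},"required":["moves"]}

```bash
mkdir -p pics
python3 - <<'E'
from bench import env, eyes
import cv2, numpy as np
ims=[]
for c in ("scene","side"):
    p,d=eyes.grab_frame(c); ims.append(p)
    for l in ("tube_mouth","crank_axis","knob_mid","grip_mid","tip","mark","jig","foot","strip","glue"):
        r=eyes.pinpoint(l,c)
        print(c,l,[(np.round(q["at"],3).tolist(),round(q["p"],2)) for q in r[:2]])
cv2.imwrite("pics/a.png",cv2.cvtColor(ims[0],cv2.COLOR_RGB2BGR))
cv2.imwrite("pics/b.png",cv2.cvtColor(ims[1],cv2.COLOR_RGB2BGR))
s=env.sense();print({k:np.round(v,3).tolist() for k,v in s.items()})
E
```

```text
scene tube_mouth [([0.549, -0.063, 0.045], 0.71)]
scene crank_axis [([0.575, 0.12, 0.14], 0.89)]
scene knob_mid [([0.603, 0.088, 0.144], 0.54)]
scene grip_mid [([0.558, -0.096, 0.079], 0.52), ([0.605, 0.088, 0.143], 0.45)]
scene tip [([0.666, -0.073, 0.045], 0.6), ([0.695, -0.127, 0.014], 0.15)]
scene mark [([0.695, -0.129, 0.017], 0.62)]
scene jig [([0.579, 0.001, 0.004], 0.89)]
scene foot [([0.578, 0.124, 0.042], 0.54)]
scene strip [([0.609, 0.007, 0.012], 0.58)]
scene glue [([0.507, -0.386, 0.002], 0.94)]
side tube_mouth [([0.55, -0.06, 0.034], 0.78)]
side crank_axis [([0.581, 0.12, 0.139], 0.87)]
side knob_mid [([0.606, 0.088, 0.144], 0.39)]
side grip_mid [([0.559, -0.098, 0.076], 0.61)]
side tip [([0.669, -0.072, 0.038], 0.81)]
side mark [([0.699, -0.128, 0.006], 0.43), ([0.578, 0.12, 0.038], 0.21)]
side jig [([0.582, -0.007, -0.001], 0.88)]
side foot [([0.58, 0.12, 0.041], 0.6)]
side strip [([0.607, 0.007, 0.015], 0.95), ([0.583, 0.122, 0.138], 0.66)]
side glue [([0.509, -0.38, -0.001], 0.68), ([0.608, 0.008, 0.014], 0.56)]
{'time_s': 1.1, 'joint_positions': [63.049, 19.035, -3.707, 83.656, 1.237, 77.341, -5.071], 'joint_velocities': [-0.051, 0.113, 0.058, 0.043, -0.033, 0.005, 0.031], 'effort': [0.0, -62.305, 0.024, -39.012, -0.061, 0.032, 0.0], 'ee_pos': [0.271, -0.563, 0.223], 'tool_rot': [179.993, -0.002, 25.656], 'contact_force': [-0.274, -0.713, 0.174], 'wrist_torque': [0.008, 0.007, -0.023], 'gripper_force': 0.0, 'width': 0.087}
```

View pics/a.png

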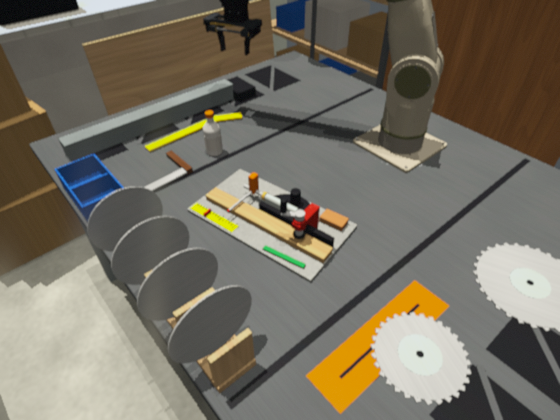

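```bash
cat > fit.py <<'E'
import numpy as np
J=np.array([[-45,-50],[25,120],[-45,-85],[67,-85],[0,0],[25,120]])/1e3
W=np.array([[.5495,-.0615],[.578,.12],[.5585,-.097],[.6675,-.0725],[.5805,-.003],[.579,.122]])
jc=J.mean(0);wc=W.mean(0);a=J-jc;b=W-wc
th=np.arctan2((a[:,0]*b[:,1]-a[:,1]*b[:,0]).sum(),(a*b).sum())
R=np.array([[np.cos(th),-np.sin(th)],[np.sin(th),np.cos(th)]]);t=wc-R@jc
w=lambda x,y:R@[x/1e3,y/1e3]+t
j=lambda p:(R.T@(np.array(p[:2])-t))*1e3
E
python3 - <<'E'
from fit import *
print(np.degrees(th),t,(J@R.T+t-W)*1e3)
print("axis",w(25,120),"grip",w(-45,-85),"mark j",j([.697,-.1285]),"knob j",j([.6045,.088]),"tip",j(W[3]),"strip",j([.608,.007]))
k=np.array([.6045,.088])-w(25,120);print(np.linalg.norm(k),np.degrees(np.arctan2(k[1],k[0])))
E
```

```text
13.266819728803338 [ 0.58188505 -0.00294373] [[ 0.06031939 -0.43619963]
 [ 0.67951326 -0.40914229]
 [-0.9076662   0.99788273]
 [-0.89672976  2.20032883]
 [ 1.38505006  0.05627266]
 [-0.32048674 -2.40914229]]
axis [0.57867951 0.11959086] grip [ 0.55759233 -0.09600212] mark j [  83.2293318  -148.62270228] knob j [42.8817243  83.32679776] tip [ 67.36785284 -87.34739334] strip [27.69993986  3.68532978]
0.040800488064963385 -50.73948046518565
```

Request:
move_arm(moves=[[[0,0,-0.62,1.67,3.25,0,0],[0,0,-0.62,1.67,3.25,0,0],[0,0,-0.62,1.67,3.25,0,0],[0,0,-0.62,1.67,3.25,0,0],[0,0,-0.62,1.67,3.25,0,0],[0,0,-0.62,1.67,3.25,0,0],[0,0,-0.62,1.67,3.25,0,0],[0,0,-0.62,1.67,3.25,0,0],[0,0,-0.62,1.67,3.25,0,0],[0,0,-0.62,1.67,3.25,0,0],[0,0,-0.62,1.67,3.25,0,0],[0,0,-0.62,1.67,3.25,0,0],[0,0,-0.62,1.67,3.25,0,0],[0,0,-0.62,1.67,3.25,0,0],[0,0,-0.62,1.67,3.25,0,0],[0,0,-0.62,1.67,3.25,0,0],[0,0,-0.62,1.67,3.25,0,0],[0,0,-0.62,1.67,3.25,0,0],[0,0,-0.62,1.67,3.25,0,0],[0,0,-0.62,1.67,3.25,0,0]]], force=25)

```text
time_s: 3.1
ee_pos: [0.6053, 0.0877, 0.2227]
tool_rot: [180.0, -0.0, 13.2]
contact_force: [0.1, -0.6, 0.1]
width: 0.087
gripper_force: 0.0
```

Run:
```python
from bench import env, eyes
import cv2, numpy as np
s=env.sense();print({k:np.round(v,3).tolist() for k,v in s.items()})
p,d=eyes.grab_frame("wrist")
cv2.imwrite("pics/w1.png",cv2.cvtColor(p,cv2.COLOR_RGB2BGR))
for l in ("crank_axis","knob_mid","grip_mid","tip","mark","tube_mouth"):
    r=eyes.pinpoint(l,"wrist")
    print(l,[(np.round(q["at"],3).tolist(),round(q["p"],2)) for q in r[:2]])
```

```text
{'time_s': 3.1, 'joint_positions': [12.705, 20.396, -32.312, 84.514, 10.987, 78.241, -97.019], 'joint_velocities': [-34.144, 27.972, -4.007, -32.597, 15.6, 9.293, -41.717], 'effort': [3.686, -63.307, -7.232, -35.285, -0.705, -0.356, 1.458], 'ee_pos': [0.605, 0.088, 0.223], 'tool_rot': [179.984, -0.014, 13.199], 'contact_force': [0.098, -0.644, 0.133], 'wrist_torque': [0.057, -0.018, -0.027], 'gripper_force': 0.0, 'width': 0.087}
crank_axis [([0.581, 0.118, 0.14], 0.67)]
knob_mid [([0.606, 0.088, 0.134], 0.81)]
grip_mid []
tip [([0.669, -0.069, 0.042], 0.81)]
mark [([0.693, -0.127, 0.01], 0.72), ([0.58, -0.004, -0.003], 0.4)]
tube_mouth [([0.549, -0.063, 0.04], 0.78), ([0.692, -0.124, 0.011], 0.32)]
```

View pics/w1.png

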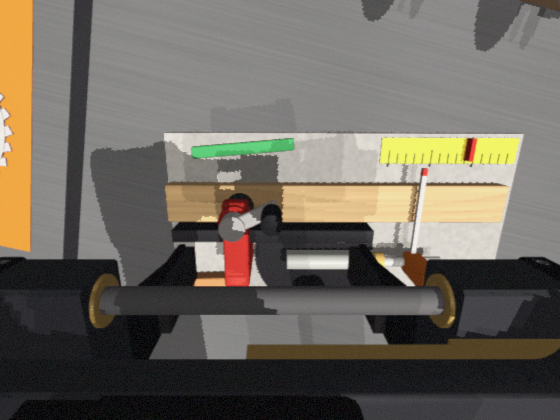

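Run:
```python
from bench import env, eyes
import numpy as np
from scipy.spatial.transform import Rotation as Ro
s=env.sense();print(s["ee_pos"])
p,d=eyes.grab_frame("wrist");m=eyes.camera_model("wrist")
f=210/np.tan(np.radians(m["fovy"]/2));T=np.array(m["T_tool_cam"])
R=Ro.from_euler("xyz",s["tool_rot"],degrees=True).as_matrix()
v,u=np.mgrid[195:260:4,200:300:5];z=d[v,u]
c=np.stack([(u-m["cx"])/f*z,-(v-m["cy"])/f*z,-z],-1)
w=(c@T[:3,:3].T+T[:3,3])@R.T+s["ee_pos"]
print((w[...,2]*1e3).astype(int))
print((w[...,0]*1e3).astype(int)[:,7]);print((w[...,1]*1e3).astype(int)[6])
```

```text
[0.6045741  0.08514724 0.22262188]
[[ 33  32  32  33  34  33  52  51  53  50  33  33  33  32  33  32  33  33
   33  34]
 [ 33  33  33  33  33 386  86  86  86  80  33  33  33  33 114  32  33  34
   33  33]
 [ 33  34  32  32  94  94  94  94  95  88  51  33 114 128 128  34  33  33
   33  33]
 [ 33  33  32  33  96 100 101 100  98  90  52 116 132 141 142 134  33  33
   32  33]
 [ 34  32  34  33 103 101 109 100 101 115 115 118 143 152 153 386  33  32
   32  33]
 [ 34  33  34  33 101 120 118 115 117 116 117 117 156 159 159 157  33  33
   33  33]
 [ 34  31  33 100 121 123 121 120 117 117 117 117 159 160 160 158  32  33
   33  32]
 [ 31  29  30 101 122 122 121 122 122 116 116  28 160 161 159 159  29  29
   28  29]
 [ 42  46  44 121 122 121 120 121 120 101  44  44 160 159 160 160  43  43
   43  43]
 [ 48  49  48  50 121 121 122 122 121  93  49  49 158 158 159 158  49  49
   50  50]
 [ 49  50  49  49 120 121 121 121  95  92  49  49  49  50  50  48  49  49
   49  49]
 [ 48  49  49  49  92 122 121  96  95  94  49  50  50  49  48  48  49  49
   49  49]
 [ 13  14  14  12  14  95  95  93  96  95  27  24  23  23  24  22  24  22
   22  23]
 [ 14  13  14  12  12  95  95  95  96  92  34  23  24  23  23  23  22  23
   23  24]
 [ 14  13  12  13  12  95  95  94  94  95  36  23  23  23  24  23  22  30
   30  33]
 [ 12  13  12  14  13  95  95  95  95  94  35  23  24  22  23  25  23  45
   46  45]
 [ 14  13  13  11  14  95  94  96  94  94  38  24  23  23  24  24  24  49
   48  50]]
[592 598 596 594 590 591 589 586 582 578 574 560 554 551 546 542 538]
[161 156 150 136 130 125 121 117 112 108 103  99  96  92  89  85  68  62
  57  51]
```

Request:
move_arm(moves=[[[0,0,0,0,0,-1.5,0],[0,0,0,0,0,-2.5,0],[0,0,0,0,0,-2.5,0],[0,0,0,0,0,-2.0,0],[0,0,0,0,0,-1.0,0],[0,0,0,0,0,0,255],[0,0,0,0,0,0,255],[0,0,0,0,0,0,255],[0,0,0,0,0,0,255],[0,0,0,0,0,0,255],[0,0,0,0,0,0,255]]], force=25)

```text
time_s: 4.6
ee_pos: [0.6048, 0.0866, 0.1279]
tool_rot: [180.0, -0.0, 13.3]
contact_force: [-0.4, -0.4, -0.8]
width: 0.047
gripper_force: 0.0
```

Request:
move_arm(moves=[[[0,0,0,0,0,0,255],[0,0,0,0,0,0,255],[0,0,0,0,0,0,255],[0,0,0,0,0,0,255],[0,0,0,0,0,0,255],[0,0,0,0,0,0,255]]])

```text
time_s: 5.2
ee_pos: [0.6044, 0.0875, 0.1275]
tool_rot: [-180.0, 0.0, 13.3]
contact_force: [-2.3, 3.9, -0.4]
width: 0.0174
gripper_force: 25.0
```

Run:
```python
import numpy as np
a=np.radians(-51-12*np.arange(41));x=4*np.cos(a);y=4*np.sin(a)
X=np.diff(np.round(x,2));Y=np.diff(np.round(y,2))
for i in (0,20): print(", ".join(f"[0, 0, 0, {X[k]:.2f}, {Y[k]:.2f}, 0, 255]" for k in range(i,i+20)),"\n")
```

```text
[0, 0, 0, -0.70, -0.45, 0, 255], [0, 0, 0, -0.78, -0.30, 0, 255], [0, 0, 0, -0.83, -0.13, 0, 255], [0, 0, 0, -0.84, 0.04, 0, 255], [0, 0, 0, -0.80, 0.22, 0, 255], [0, 0, 0, -0.75, 0.38, 0, 255], [0, 0, 0, -0.65, 0.52, 0, 255], [0, 0, 0, -0.52, 0.65, 0, 255], [0, 0, 0, -0.38, 0.75, 0, 255], [0, 0, 0, -0.22, 0.80, 0, 255], [0, 0, 0, -0.04, 0.84, 0, 255], [0, 0, 0, 0.13, 0.83, 0, 255], [0, 0, 0, 0.30, 0.78, 0, 255], [0, 0, 0, 0.45, 0.70, 0, 255], [0, 0, 0, 0.59, 0.59, 0, 255], [0, 0, 0, 0.70, 0.45, 0, 255], [0, 0, 0, 0.78, 0.30, 0, 255], [0, 0, 0, 0.83, 0.13, 0, 255], [0, 0, 0, 0.84, -0.04, 0, 255], [0, 0, 0, 0.80, -0.22, 0, 255] 

[0, 0, 0, 0.75, -0.38, 0, 255], [0, 0, 0, 0.65, -0.52, 0, 255], [0, 0, 0, 0.52, -0.65, 0, 255], [0, 0, 0, 0.38, -0.75, 0, 255], [0, 0, 0, 0.22, -0.80, 0, 255], [0, 0, 0, 0.04, -0.84, 0, 255], [0, 0, 0, -0.13, -0.83, 0, 255], [0, 0, 0, -0.30, -0.78, 0, 255], [0, 0, 0, -0.45, -0.70, 0, 255], [0, 0, 0, -0.59, -0.59, 0, 255], [0, 0, 0, -0.70, -0.45, 0, 255], [0, 0, 0, -0.78, -0.30, 0, 255], [0, 0, 0, -0.83, -0.13, 0, 255], [0, 0, 0, -0.84, 0.04, 0, 255], [0, 0, 0, -0.80, 0.22, 0, 255], [0, 0, 0, -0.75, 0.38, 0, 255], [0, 0, 0, -0.65, 0.52, 0, 255], [0, 0, 0, -0.52, 0.65, 0, 255], [0, 0, 0, -0.38, 0.75, 0, 255], [0, 0, 0, -0.22, 0.80, 0, 255]
```

Quarter of the way first as a check.

Request:
move_arm(moves=[[[0,0,0,-0.7,-0.45,0,255],[0,0,0,-0.78,-0.3,0,255],[0,0,0,-0.83,-0.13,0,255],[0,0,0,-0.84,0.04,0,255],[0,0,0,-0.8,0.22,0,255],[0,0,0,-0.75,0.38,0,255],[0,0,0,-0.65,0.52,0,255],[0,0,0,-0.52,0.65,0,255]]])

```text
time_s: 6.0
ee_pos: [0.5474, 0.096, 0.1277]
tool_rot: [180.0, -0.2, 13.2]
contact_force: [11.0, 2.3, -8.2]
width: 0.0174
gripper_force: 25.0
```

Request:
move_arm(moves=[[[0,0,0,-0.38,0.75,0,255],[0,0,0,-0.22,0.8,0,255],[0,0,0,-0.04,0.84,0,255],[0,0,0,0.13,0.83,0,255],[0,0,0,0.3,0.78,0,255],[0,0,0,0.45,0.7,0,255],[0,0,0,0.59,0.59,0,255],[0,0,0,0.7,0.45,0,255],[0,0,0,0.78,0.3,0,255],[0,0,0,0.83,0.13,0,255],[0,0,0,0.84,-0.04,0,255],[0,0,0,0.8,-0.22,0,255]]])

```text
time_s: 7.2
ee_pos: [0.5945, 0.1568, 0.1277]
tool_rot: [-179.9, -0.1, 13.3]
contact_force: [-3.1, 3.7, 2.0]
width: 0.0174
gripper_force: 25.0
```

Request:
move_arm(moves=[[[0,0,0,0.75,-0.38,0,255],[0,0,0,0.65,-0.52,0,255],[0,0,0,0.52,-0.65,0,255],[0,0,0,0.38,-0.75,0,255],[0,0,0,0.22,-0.8,0,255],[0,0,0,0.04,-0.84,0,255],[0,0,0,-0.13,-0.83,0,255],[0,0,0,-0.3,-0.78,0,255]]])

```text
time_s: 8.0
ee_pos: [0.6147, 0.0989, 0.1275]
tool_rot: [-180.0, 0.0, 13.2]
contact_force: [-2.8, 6.4, 0.2]
width: 0.017
gripper_force: 25.0
```

Request:
move_arm(moves=[[[0,0,0,-0.45,-0.7,0,255],[0,0,0,-0.59,-0.59,0,255],[0,0,0,-0.7,-0.45,0,255],[0,0,0,0,0,0,255]]])

```text
time_s: 8.4
ee_pos: [0.596, 0.0824, 0.1274]
tool_rot: [-179.9, 0.1, 13.3]
contact_force: [-4.5, 5.5, 0.8]
width: 0.0171
gripper_force: 25.0
```

Run:
```python
from bench import env, eyes
import numpy as np
s=env.sense();print(s["ee_pos"],s["contact_force"])
for c in ("scene","side"):
    p,d=eyes.grab_frame(c)
    for l in ("foot","strip","knob_mid","mark","tip"):
        print(c,l,[(np.round(q["at"],4).tolist(),round(q["p"],2)) for q in eyes.pinpoint(l,c)[:1]])
```

```text
[0.59596424 0.08242544 0.12740286] [-4.45945929  5.5225533   0.82844668]
scene foot [([0.5782, 0.1233, 0.0312], 0.38)]
scene strip [([0.6079, 0.0089, 0.013], 0.67)]
scene knob_mid [([0.4563, 0.1261, 0.0123], 0.52)]
scene mark [([0.6939, -0.1287, 0.0164], 0.41)]
scene tip [([0.6645, -0.0727, 0.043], 0.59)]
side foot [([0.5806, 0.121, 0.0253], 0.41)]
side strip [([0.6068, 0.0096, 0.0122], 0.64)]
side knob_mid []
side mark [([0.4597, 0.1236, 0.0093], 0.64)]
side tip [([0.5052, -0.3802, -0.0003], 0.22)]
```

Request:
move_arm(moves=[[[0,0,0,-0.78,-0.3,0,255],[0,0,0,-0.83,-0.13,0,255],[0,0,0,0,0,0,255]]])

```text
time_s: 9.3
ee_pos: [0.5803, 0.0791, 0.1275]
tool_rot: [-179.9, -0.0, 13.3]
contact_force: [-0.9, 9.8, -1.9]
width: 0.017
gripper_force: 25.0
```

Request:
move_arm(moves=[[[0,0,0,-0.84,0.04,0,255],[0,0,0,-0.8,0.22,0,255],[0,0,0,0,0,0,255]]])

```text
time_s: 9.6
ee_pos: [0.5646, 0.0822, 0.1275]
tool_rot: [-179.9, -0.1, 13.4]
contact_force: [1.9, 10.4, -4.8]
width: 0.0169
gripper_force: 25.0
```

Request:
move_arm(moves=[[[0,0,0,-0.75,0.38,0,255],[0,0,0,0,0,0,255]]])

```text
time_s: 9.8
ee_pos: [0.5578, 0.0858, 0.1276]
tool_rot: [-179.9, -0.2, 13.3]
contact_force: [5.5, 11.6, -7.2]
width: 0.0174
gripper_force: 25.0
```

Request:
move_arm(moves=[[[0,0,0,-0.6,0.57,0,255],[0,0,0,0,0,0,255]]])

```text
time_s: 10.0
ee_pos: [0.5521, 0.0905, 0.1276]
tool_rot: [-180.0, -0.2, 13.3]
contact_force: [6.6, 8.0, -6.4]
width: 0.0172
gripper_force: 25.0
```

Request:
move_arm(moves=[[[0,0,0,-0.49,0.65,0,255],[0,0,0,0,0,0,255]]])

```text
time_s: 10.2
ee_pos: [0.5474, 0.0961, 0.1277]
tool_rot: [180.0, -0.2, 13.3]
contact_force: [7.4, 6.0, -5.4]
width: 0.0173
gripper_force: 25.0
```

Request:
move_arm(moves=[[[0,0,0,-0.36,0.75,0,255],[0,0,0,0,0,0,255]]])

```text
time_s: 10.4
ee_pos: [0.5436, 0.1027, 0.1276]
tool_rot: [179.9, -0.1, 13.2]
contact_force: [5.9, 2.6, -3.4]
width: 0.0173
gripper_force: 25.0
```

Request:
move_arm(moves=[[[0,0,0,-0.22,0.8,0,255],[0,0,0,0,0,0,255]]])

```text
time_s: 10.6
ee_pos: [0.5413, 0.1097, 0.1276]
tool_rot: [179.8, -0.0, 13.2]
contact_force: [1.9, -1.2, -1.6]
width: 0.0172
gripper_force: 25.0
```

Request:
move_arm(moves=[[[0,0,0,-0.04,0.84,0,255],[0,0,0,0,0,0,255]]])

```text
time_s: 10.8
ee_pos: [0.5413, 0.1113, 0.1276]
tool_rot: [179.4, 0.2, 12.9]
contact_force: [-0.4, -23.6, 8.1]
width: 0.0171
gripper_force: 25.0
```

Request:
move_arm(moves=[[[0,0,0,0.13,0.83,0,255],[0,0,0,0,0,0,255]]])

```text
time_s: 11.0
ee_pos: [0.545, 0.1135, 0.1276]
tool_rot: [179.0, 0.1, 12.6]
contact_force: [7.6, -39.5, 6.5]
width: 0.0173
gripper_force: 25.0
```

Request:
move_arm(moves=[[[0,0,0,-0.1,-0.7,0,255],[0,0,0,0,-0.6,0,255],[0,0,0,0,0,0,255]]])

```text
time_s: 11.3
ee_pos: [0.5449, 0.1111, 0.128]
tool_rot: [179.8, -0.4, 13.0]
contact_force: [20.4, -6.9, -11.7]
width: 0.0171
gripper_force: 25.0
```

Request:
move_arm(moves=[[[0,0,0,0,0,0,100],[0,0,0,0,0,0,100],[0,0,0,0,0,0,100],[0,0,0,0,0,0,100],[0,0,0,0,0,0,100],[0,0,0,0,0,2,60],[0,0,0,0,0,3,60],[0,0,0,0.2,-3,1,60],[0,0,0,0.2,-4,0,60],[0,0,0,0.2,-4,0,60],[0,0,0,0.2,-4,0,60],[0,0,0,0.2,-4,0,60],[0,0,0,0,-2,0,60],[0,0,0,0,0,0,60]]])

```text
time_s: 12.7
ee_pos: [0.5504, -0.0983, 0.1872]
tool_rot: [179.9, 0.1, 13.0]
contact_force: [0.0, -0.3, 0.6]
width: 0.0665
gripper_force: 0.0
```

Run:
```python
from bench import env, eyes
import cv2, numpy as np
s=env.sense();print(s["ee_pos"],s["tool_rot"],s["contact_force"],s["width"])
for c in ("wrist","side"):
    p,d=eyes.grab_frame(c)
    cv2.imwrite(f"pics/{c}2.png",cv2.cvtColor(p,cv2.COLOR_RGB2BGR))
    for l in ("grip_mid","tip","mark","tube_mouth","foot","knob_mid","strip"):
        print(c,l,[(np.round(q["at"],4).tolist(),round(q["p"],2)) for q in eyes.pinpoint(l,c)[:2]])
```

```text
[ 0.55036199 -0.09831721  0.18722666] [1.79945039e+02 5.32986534e-02 1.29550410e+01] [ 0.0204747  -0.33076479  0.62084129] 0.06652367016368384
wrist grip_mid [([0.5533, -0.0978, 0.0775], 0.77), ([0.6429, 0.1292, 0.0139], 0.5)]
wrist tip [([0.6687, -0.0707, 0.0393], 0.8)]
wrist mark [([0.696, -0.1265, 0.0116], 0.64), ([0.5512, -0.0682, 0.039], 0.58)]
wrist tube_mouth [([0.5508, -0.0633, 0.0403], 0.81)]
wrist foot [([0.5788, 0.1181, 0.0326], 0.59)]
wrist knob_mid []
wrist strip [([0.6005, 0.0079, 0.0089], 0.79)]
side grip_mid [([0.5584, -0.0964, 0.0794], 0.71), ([0.4581, 0.1282, 0.0108], 0.46)]
side tip [([0.6656, -0.0711, 0.0397], 0.52)]
side mark [([0.7032, -0.1247, 0.0082], 0.44), ([0.5056, -0.3775, 0.0002], 0.26)]
side tube_mouth [([0.5806, 0.1196, 0.137], 0.67), ([0.5495, -0.0588, 0.0359], 0.57)]
side foot [([0.5829, 0.1222, 0.0285], 0.56)]
side knob_mid [([0.5503, -0.0607, 0.0392], 0.72), ([0.541, 0.1061, 0.1418], 0.39)]
side strip [([0.5869, -0.0044, -0.003], 0.72), ([0.6054, 0.0084, 0.0107], 0.57)]
```

View pics/wrist2.png

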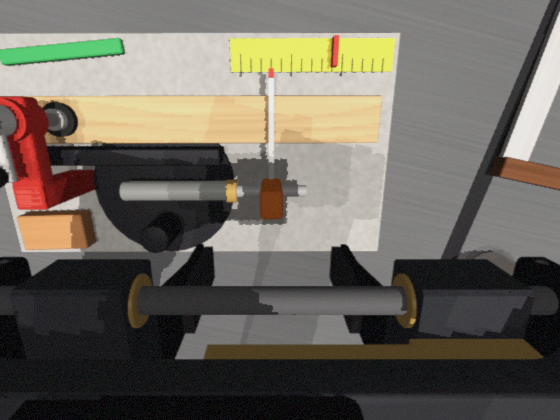

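View pics/side2.png

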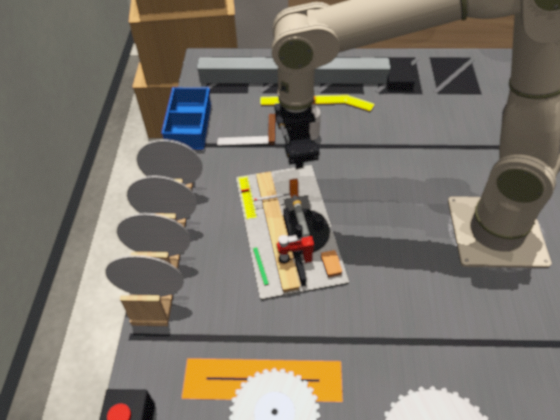

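Request:
move_arm(moves=[[[0,0,0.1,0.3,0.1,-2,60],[0,0,0.1,0.3,0.1,-3,60],[0,0,0.1,0.1,0,-3,60],[0,0,0,0,0,-2.5,60],[0,0,0,0,0,-1.5,60],[0,0,0,0,0,-0.6,60],[0,0,0,0,0,0,255],[0,0,0,0,0,0,255],[0,0,0,0,0,0,255],[0,0,0,0,0,0,255],[0,0,0,0,0,0,255],[0,0,0,0,0,0,255],[0,0,0,0,0,0,255],[0,0,0,0,0,0,255],[0,0,0,0,0,0,255]]], force=40)

```text
time_s: 15.0
ee_pos: [0.5588, -0.0957, 0.0619]
tool_rot: [179.8, -0.1, 13.4]
contact_force: [5.1, -10.5, -3.8]
width: 0.0195
gripper_force: 40.0
```

Request:
move_arm(moves=[[[0,0,0,0.17,-0.7,0,255],[0,0,0,0.23,-1.0,0,255],[0,0,0,0.23,-1.0,0,255],[0,0,0,0.23,-1.0,0,255],[0,0,0,0.23,-1.0,0,255],[0,0,0,0.17,-0.7,0,255],[0,0,0,0.11,-0.5,0,255],[0,0,0,0,0,0,255],[0,0,0,0,0,0,255],[0,0,0,0,0,0,255]]])

```text
time_s: 16.0
ee_pos: [0.5713, -0.1495, 0.0618]
tool_rot: [-179.9, 0.0, 13.6]
contact_force: [-4.7, 5.3, 6.9]
width: 0.0198
gripper_force: 40.0
```

Run:
```python
from bench import env, eyes
import cv2, numpy as np
from fit import j
for c in ("wrist","side","scene"):
    s=env.sense()
    p,d=eyes.grab_frame(c)
    cv2.imwrite(f"pics/{c}3.png",cv2.resize(cv2.cvtColor(p,cv2.COLOR_RGB2BGR),None,fx=1.4,fy=1.4))
    for l in ("tip","mark","foot","strip"):
        print(c,l,[(np.round(q["at"],4).tolist(),np.round(j(q["at"]),1),round(q["p"],2)) for q in eyes.pinpoint(l,c)[:2]])
print(s["ee_pos"],s["tool_rot"],s["contact_force"],s["width"])
```

```text
wrist tip [([0.6809, -0.1216, 0.0393], array([  69.1, -138.2]), 0.82)]
wrist mark [([0.6951, -0.1281, 0.0092], array([  81.5, -147.8]), 0.66), ([0.5655, -0.1497, 0.0758], array([ -49.6, -139.1]), 0.65)]
wrist foot []
wrist strip [([0.6003, 0.0098, 0.0131], array([20.8,  8.2]), 0.77)]
side tip [([0.6797, -0.1227, 0.0364], array([  67.7, -139. ]), 0.76), ([0.6995, -0.1249, 0.0041], array([  86.5, -145.7]), 0.73)]
side mark [([0.7001, -0.1233, 0.0076], array([  87.4, -144.3]), 0.56)]
side foot [([0.5805, 0.1188, 0.0265], array([ 26.6, 118.8]), 0.54)]
side strip [([0.6059, 0.0104, 0.0137], array([26.4,  7.5]), 0.97), ([0.5066, -0.3791, -0.0006], array([-159.6, -348.8]), 0.32)]
scene tip [([0.6821, -0.1267, 0.0424], array([  69.1, -143.5]), 0.83), ([0.5504, -0.0621, 0.0466], array([-44.2, -50.4]), 0.31)]
scene mark [([0.6945, -0.1276, 0.0144], array([  81. , -147.2]), 0.48)]
scene foot [([0.58, 0.1218, 0.0286], array([ 26.8, 121.8]), 0.56)]
scene strip [([0.6069, 0.0076, 0.0125], array([26.8,  4.5]), 0.74)]
[ 0.57128348 -0.14948536  0.0618353 ] [-1.79863098e+02  3.23739068e-02  1.36326235e+01] [-4.85450716  5.96231464  6.47527934] 0.019574896502063923
```

View pics/wrist3.png

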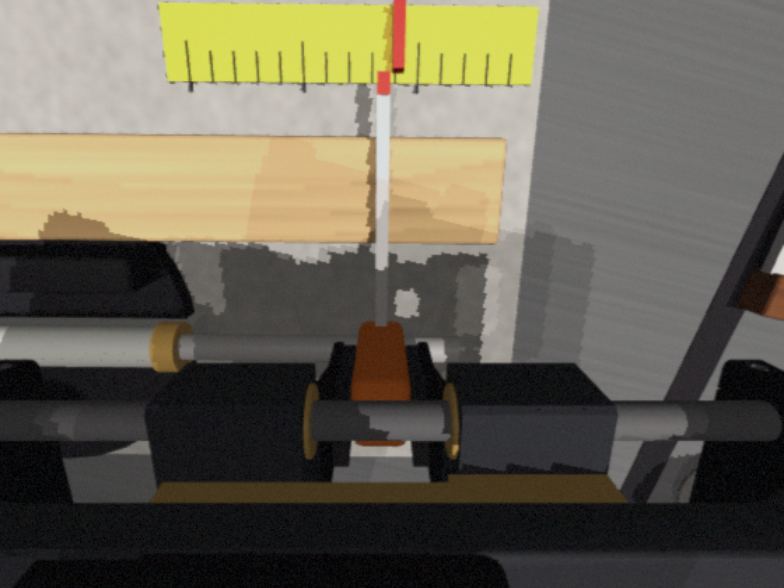

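Request:
move_arm(moves=[[[0,0,0,0.06,-0.25,0,255],[0,0,0,0.05,-0.22,0,255],[0,0,0,0,0,0,255],[0,0,0,0,0,0,255],[0,0,0,0,0,0,255],[0,0,0,0,0,0,255],[0,0,0,0,0,0,255]]])

```text
time_s: 17.45
ee_pos: [0.5723, -0.1541, 0.0618]
tool_rot: [-179.9, 0.0, 13.6]
contact_force: [-4.7, 5.9, 6.6]
width: 0.0197
gripper_force: 40.0
```

Run:
```python
from bench import env, eyes
import cv2, numpy as np
from fit import j
from scipy.spatial.transform import Rotation as Ro
s=env.sense();print(s["ee_pos"],s["contact_force"],s["width"],s["gripper_force"])
p,d=eyes.grab_frame("wrist");m=eyes.camera_model("wrist")
f=210/np.tan(np.radians(m["fovy"]/2));T=np.array(m["T_tool_cam"]);print(m.keys(),m["cx"],f)
R=Ro.from_euler("xyz",s["tool_rot"],degrees=True).as_matrix()
q=p.astype(int);red=((q[...,0]>120)&(q[...,1]<60)&(q[...,2]<60)&(np.arange(420)[:,None]<75)).astype(np.uint8)
n,lab,st,ce=cv2.connectedComponentsWithStats(red)
for i in range(1,n):
    if st[i,4]<15: continue
    v,u=np.where(lab==i);z=d[v,u]
    c=np.stack([(u-m["cx"])/f*z,-(v-m["cy"])/f*z,-z],-1)
    w=(c@T[:3,:3].T+T[:3,3])@R.T+s["ee_pos"]
    print(st[i],np.median(w,0).round(4),np.median([j(x) for x in w],0).round(1))
for c in ("wrist","side","scene"):
    if c!="wrist":eyes.grab_frame(c)
    for l in ("tip","mark"):
        print(c,l,[(np.round(j(q["at"]),1),round(q["p"],2)) for q in eyes.pinpoint(l,c)[:1]])
cv2.imwrite("pics/w4.png",cv2.resize(cv2.cvtColor(p[:120,100:400],cv2.COLOR_RGB2BGR),None,fx=2.5,fy=2.5))
```

```text
[ 0.57234459 -0.15412081  0.0618498 ] [-4.65405242  5.94994398  6.59102775] 0.019683221102619688 40.01461256761104
dict_keys(['fovy', 'cx', 'cy', 'T_tool_cam']) 271.7023546496127 311.3735213073304
wrist tip [(array([  71.2, -145.1]), 0.75)]
wrist mark [(array([  83.9, -148. ]), 0.97)]
side tip [(array([  66.8, -145.3]), 0.65)]
side mark [(array([ -43.1, -395.2]), 0.49)]
scene tip [(array([  69.2, -145.1]), 0.71)]
scene mark [(array([  82.5, -147.6]), 0.44)]
```

View pics/w4.png

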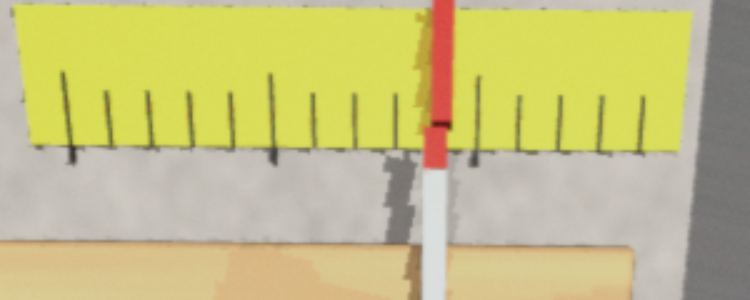

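Request:
move_arm(moves=[[[0,0,0,0.03,-0.15,0,255],[0,0,0,0,0,0,255],[0,0,0,0,0,0,255],[0,0,0,0,0,0,255],[0,0,0,0,0,0,255],[0,0,0,0,0,0,255],[0,0,0,0,0,0,255],[0,0,0,0,0,0,255],[0,0,0,0,0,0,255]]])

```text
time_s: 18.8
ee_pos: [0.5727, -0.1556, 0.0618]
tool_rot: [-179.9, 0.0, 13.6]
contact_force: [-4.8, 7.8, 5.8]
width: 0.0193
gripper_force: 40.0
```

Run:
```python
from bench import env, eyes
s=env.sense();print(s["ee_pos"],s["contact_force"],s["gripper_force"],max(abs(s["joint_velocities"])))
print(env.sign_off())
```

```text
[ 0.57266224 -0.15555492  0.06184059] [-4.81357454  7.77539526  5.80005247] 40.015410161577165 0.09320380865075695
the job is handed in; nothing more can be done
None
```

I handed the job in at about 19 s: the clamp is cranked to its stop, and the stop rod is gripped at 40 N with its pointer an estimated 1 to 2 mm from the red marker. I couldn't measure the foot's force on the strip directly, and the hand-in returned no verdict.

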